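# Push a jammed spent filter out of its stand

## Task

The spent, dark brown filter cartridge is jammed in its pocket in the stand. Take the yellow-handled push rod from its blue holder and push the brown cartridge out from behind, through the access hole on top of the stand, so that it drops into the tray below; then stand the rod upright in its holder again, right down on the bottom. Leave the white cartridge where it is and do not disturb the things lying around.

Things in the scene. Friction and masses are not known exactly. Their poses are not given: they have to be found in the camera images.
- stand: Fixed stand: aluminium beam 64 (x) x 290 (y) x 50 mm on two grey legs, underside 95 and top 145 mm above the worktop. Origin on the worktop under the beam's centre; y along the beam, z up. Two vertical pockets at x = 0, y = +55 and -55 mm: bore 36 mm wide, open below, 40 mm deep; over each a 22 mm access hole through the 10 mm thick top. Which pocket holds the brown and which the white cartridge varies.
- hole_l (a point): Centre of the access hole at y = +55 mm of the stand, on the top face of the beam, 145 mm above the worktop.
- hole_r (a point): Centre of the access hole at y = -55 mm of the stand, on the top face of the beam, 145 mm above the worktop. In each pocket, under the hole, two spring pads (105 to 127 mm above the worktop) clamp the cartridge by friction: pushing it down takes about 8 to 16 N over 29 mm; once its upper end is below 105 mm it falls freely.
- spent_filter: Spent cartridge, to be pushed out: loose dark brown cylinder 32 mm across, 72 mm long, thin dark rings near its lower end. Origin at the centre of its lower end, z along its axis to the upper end. It starts upright, jammed in a pocket, lower end 61.5 mm and upper end 133.5 mm above the worktop; its upper end is seen through the access hole.
- spent_filter_mid (a point): Middle of the brown cartridge, on its axis, 36 mm from either end.
- new_filter: New filter cartridge, to be left in its pocket: the same size and shape, white. Origin at the centre of its lower end, z along its axis.
- catch_tray: Loose shallow cream tray 166 (x) x 236 (y) x 32 mm standing on the worktop under the beam, between the legs; floor about 3 mm thick. Origin at the centre of its underside, z up.
- push_rod: Loose push rod, 168 mm long, about 100 g: steel shank 12 mm across, 102 mm long, flat end, then a round yellow plastic handle 24 mm across, 66 mm long. Origin at the centre of the flat shank end, z along the rod to the handle. It starts standing upright in the holder, shank down.
- rod_tip (a point): Centre of the flat end of the rod's shank (same point as the rod's origin).
- holder: Fixed blue round holder cup, 44 mm across (52 mm at the foot) and 80 mm high, with a straight 24 mm wide bore, open above, whose floor is 8 mm above the worktop. Origin on the worktop on its axis, z up. With the rod in it the rod's handle spans 110 to 176 mm above the worktop.
- holder_floor (a point): Centre of the floor of the holder's bore, 8 mm above the worktop.
- flow_meter: Bystander: grey hand-held meter 121 x 67 x 30 mm lying on the worktop, origin at the centre of its underside.
- bench_tee: Bystander: brass tee fitting 32 x 44 x 16 mm lying on the worktop, origin at the centre of its underside.
- mouse: Bystander: black computer mouse 104 x 60 x 37 mm, origin at the centre of its underside.
Things that resemble listed ones, but are neither listed nor needed, are in the scene too. What is shaped like the push_rod but purple is not meant. Leave any orange look-alike of the holder alone.

How it is judged:
By the outcome, as a careful person would: the job done as asked, in the order asked, and still so for the second after the job is handed in, with the robot touching nothing.
It also fails if it takes over 51 s, if anything falls off the work surface, if the arm or the gripper's body presses on something with over 40 N, if the wrist force passes 120 N, or if a joint passes its speed limit or range.

## Robot

A 7-joint arm with a two-finger parallel gripper is mounted at the origin on a cart in front of the work surface, level with it; the furniture and walls round the work are solid. World frame = base frame: x ahead of the robot, y to its left, z up, the work surface at z = 0. Lengths are in m, angles in rad, forces in N, time in s.
With the tool pointing down it reaches from about 0.4 to 0.875 m from the base axis. Payload 19.3 kg.
Tool frame: the origin (TCP) lies on the centre line of the jaws, within the pads' length; the fingertips stand arm.nose_length ahead of it and the grasp point (between the pads) lies 5 mm behind it (arm.nose_length is the distance from the TCP to the fingertips, in m); z points along the fingers, y is the direction in which the jaws open and shut (so a half turn about z gives the same grasp; the last joint's range is limited). The gripper opens to 85 mm and grips with 20 to 120 N. Pads are 22 mm wide; open, the fingers measure 114 mm over their backs; the gripper's body (76 mm by 85 mm) begins 54 mm behind the grasp point. The pads swing forward as they close: fully open they stand 13 mm farther back than shut.
Start: joints at [-0.07, 0.521, -0.036, 1.599, 0.021, 1.021, -0.113], TCP at [0.625, -0, 0.209] pointing down, gripper open.
Joint ranges: [-2.91, 2.91], [-0.3, 2.13], [-1.5, 1.42], [0.17, 2.43], [-1.26, 4.41], [0.16, 1.93], [-2.52, 2.52]. Speed limits (rad/s): [1.89, 1.89, 2.39, 2.39, 3.01, 3.01, 3.01].

## Interface

Orientations are given as a unit quaternion [w, x, y, z].
In Python, from cell import read_state, cams, job, arm gives the robot as it stands.
- The arm moves only by the shell command python3 -m creep 'ROWS'. ROWS is JSON, a list of rows, each a list of 3 entries, a list of its own where there are three numbers: the shift along the tool's x, y, z in m, then the turn, a rotation vector about the tool's x, y, z in rad, then the finger opening in m, from 0 to 0.0854. In form: [[[tx, ty, tz], [ax, ay, az], claw], ...]. A call has 1 to 20 rows; each row is the pose to reach, as a shift and turn from the pose commanded when the call began, along the tool's axes at that moment; what a row does not reach only later rows make up. A row lasts 1/10 s, in which the tool goes at most 50 mm and 8.59 degrees, less where a joint would pass 70% of its speed; a pose out of reach is approached as far as the arm can. A call with a gripper value outside its range is refused whole. The fingers move at their own pace and stop on an object; the grip force is fixed at half the most. Time passes only in rows, so rows that repeat a pose let the fingers close. It gives the time, the measured TCP pose, the force and the opening at its end, in the units of the state.
- read_state(): the state, without advancing time (a new reading comes with each control period).
- cams.read_camera(name): name is "scene" or "side" or "wrist"; returns a dict with "image" (480x640x3 uint8, red, green, blue), "camera_matrix" (3x3 intrinsics, pixels), "R" (3x3) and "t" (3): a world point X has camera coordinates R X + t. Camera axes: x right, y down, z forward; pixel columns grow to the right and rows downward; lengths in m; the calibration is good to about 2 mm. A picture is of the moment at which its call begins. There is no depth.
- job.hand_in(): hands the job in, once; it reports no verdict.
The state is a dict: "t": time; "qpos": joint angles; "joint_vel": joint speeds; "effort": joint torques, N m; "eef_pos": TCP position; "tool_rot": TCP orientation; "wrist_force": force on the tool from outside, world axes, zero at the start; "wrist_torque": the same for the moment, N m; "grip_width": finger opening in m.
Only numpy, scipy, OpenCV 4.12 (cv2) and the standard library are available. Lean on these libraries where they do the work, as an engineer would, in place of code of your own. Each camera call takes 0.05 s, during which the arm holds its last target.

## Working session

There is one attempt and no reset: what is moved stays moved. The work goes in short steps, Python scripts to look and compute and a shell command to move; the robot and the scene stay as the last step left them, time stands still between calls to the robot, and variables do not carry over. Pictures are saved under pics/ and viewed, and the job is handed in when it is done.

```bash
mkdir -p pics; ls
python3 - <<'E'
from cell import read_state,cams,job,arm
import cv2
s=read_state();print(s);print(arm.nose_length)
for n in("scene","side","wrist"):
    c=cams.read_camera(n);cv2.imwrite(f"pics/{n}0.png",c["image"][:,:,::-1]);print(n,c["camera_matrix"],c["R"],c["t"])
E
```

```text
pics
{'t': 0.0, 'qpos': array([-0.07022171,  0.52200988, -0.03634025,  1.59999695,  0.02119593,
        1.02108696, -0.11282955]), 'joint_vel': array([ 3.62731514e-04, -2.61120243e-04, -5.16227600e-04,  7.21590352e-05,
       -6.90670996e-04, -1.46937630e-03, -8.89150220e-04]), 'effort': array([-4.24098413e-03, -9.27110124e+01,  1.97758444e+00, -3.69928443e+01,
        1.76317629e-02,  8.19846697e-03, -6.58496788e-05]), 'eef_pos': array([ 6.24645068e-01, -1.56257689e-05,  2.08832132e-01]), 'tool_rot': array([-3.69414599e-04,  7.07109849e-01,  7.07103493e-01, -4.18430815e-04]), 'wrist_force': array([1.09141176, 0.43390697, 0.88335647]), 'wrist_torque': array([-0.01173073, -0.00166402, -0.03761558]), 'grip_width': 0.08541594748211957}
0.014
scene [[458.41815797   0.         318.47315975]
 [  0.         458.41815797 243.44921109]
 [  0.           0.           1.        ]] [[-0.62303763 -0.78197428  0.01844817]
 [-0.47127637  0.35645667 -0.80674483]
 [ 0.62427774 -0.51132658 -0.59061192]] [0.32264013 0.33750466 0.95805913]
side [[529.42674099   0.         320.92608035]
 [  0.         529.42674099 250.19454841]
 [  0.           0.           1.        ]] [[-0.91030967 -0.41369685 -0.0138282 ]
 [-0.20501839  0.47964612 -0.8531747 ]
 [ 0.35958833 -0.77381814 -0.52144196]] [0.46249598 0.22207858 0.97250794]
wrist [[404.85349887   0.         319.67019837]
 [  0.         404.85349887 235.18193594]
 [  0.           0.           1.        ]] [[ 9.99996890e-01 -9.24505337e-04 -2.31618682e-03]
 [-1.46871279e-04 -9.48968773e-01  3.15370015e-01]
 [-2.48955023e-03 -3.15368694e-01 -9.48965958e-01]] [-0.62412512 -0.03957157  0.38154346]
```

View pics/scene0.png

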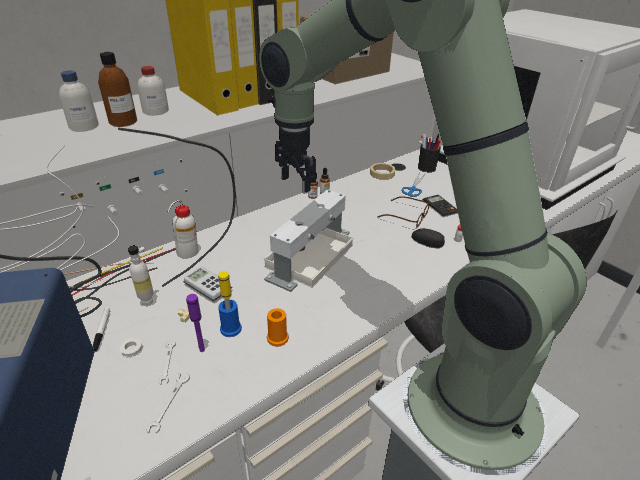

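View pics/side0.png

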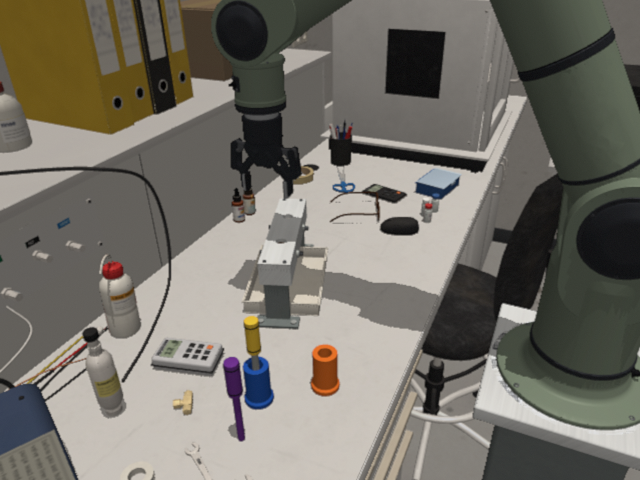

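View pics/wrist0.png

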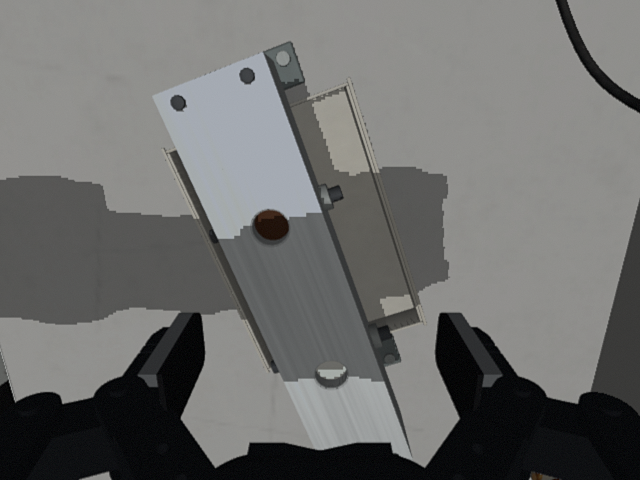

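The scene view shows the yellow rod at (225,290) in the blue cup at (229,318). The look-alikes are the purple rod at (197,320) and the orange cup at (277,327). In the wrist view the brown cartridge shows through the hole at (271,225) and the white one at (331,374). Next I'll take close crops and measure.

```bash
python3 - <<'E'
import cv2,numpy as np
a=cv2.imread('pics/scene0.png')[255:365,160:300];b=cv2.imread('pics/side0.png')[310:450,190:350]
a=cv2.resize(a,None,fx=3.2,fy=3.2,interpolation=cv2.INTER_CUBIC);b=cv2.resize(b,(400,350),interpolation=cv2.INTER_CUBIC)
o=np.zeros((360,850,3),np.uint8);o[:a.shape[0],:a.shape[1]]=a;o[:350,450:]=b
cv2.imwrite('pics/crop0.png',o[:,:850][:, :]if 0 else cv2.resize(o,(800,339)))
E
cat > h.py <<'E'
import numpy as np
C={"scene":([[458.41815797,0,318.47315975],[0,458.41815797,243.44921109],[0,0,1]],[[-0.62303763,-0.78197428,0.01844817],[-0.47127637,0.35645667,-0.80674483],[0.62427774,-0.51132658,-0.59061192]],[0.32264013,0.33750466,0.95805913]),
"side":([[529.42674099,0,320.92608035],[0,529.42674099,250.19454841],[0,0,1]],[[-0.91030967,-0.41369685,-0.0138282],[-0.20501839,0.47964612,-0.8531747],[0.35958833,-0.77381814,-0.52144196]],[0.46249598,0.22207858,0.97250794]),
"wrist":([[404.85349887,0,319.67019837],[0,404.85349887,235.18193594],[0,0,1]],[[9.99996890e-01,-9.24505337e-04,-2.31618682e-03],[-1.46871279e-04,-9.48968773e-01,3.15370015e-01],[-2.48955023e-03,-3.15368694e-01,-9.48965958e-01]],[-0.62412512,-0.03957157,0.38154346])}
def onz(cam,u,v,z,cal=None):
    K,R,t=[np.array(x) for x in (cal or C[cam])]
    d=R.T@np.linalg.solve(K,[u,v,1]);o=-R.T@t
    return o+d*(z-o[2])/d[2]
def proj(cam,X,cal=None):
    K,R,t=[np.array(x) for x in (cal or C[cam])]
    p=K@(R@np.array(X)+t);return p[:2]/p[2]
E
python3 - <<'E'
from h import *
import cv2
w=cv2.imread('pics/wrist0.png')
print("brown",onz("wrist",271,225,.145),"white",onz("wrist",331,374,.145))
for n in("scene","side"):
    im=cv2.cvtColor(cv2.imread(f'pics/{n}0.png'),cv2.COLOR_BGR2HSV)
    for nm,lo,hi in(("yellow",(22,150,80),(32,255,255)),("blue",(105,180,60),(118,255,255)),("orange",(6,200,80),(15,255,255)),("purple",(130,120,40),(150,255,255))):
        m=cv2.inRange(im,lo,hi);
        k,l,st,ce=cv2.connectedComponentsWithStats(m)
        for i in range(1,k):
            if st[i,4]>120 and st[i,1]>230: print(n,nm,st[i],ce[i])
E
```

```text
brown [0.59580887 0.0127154  0.145     ] white [ 0.63196957 -0.09162421  0.145     ]
scene yellow [218 271  13  28 250] [224.504 284.548]
scene blue [219 300  22  36 565] [228.94690265 319.29911504]
scene orange [268 318  20  24 353] [276.8611898  330.13597734]
scene purple [187 294  17  57 413] [195.15012107 317.04116223]
side yellow [244 316  16  39 432] [252.08333333 334.43287037]
side blue [ 244  358   29   50 1032] [257.49806202 384.91085271]
side orange [ 312  346   27   49 1078] [324.54081633 370.33766234]
side purple [224 357  20  84 762] [234.41076115 389.5183727 ]
```

View pics/crop0.png

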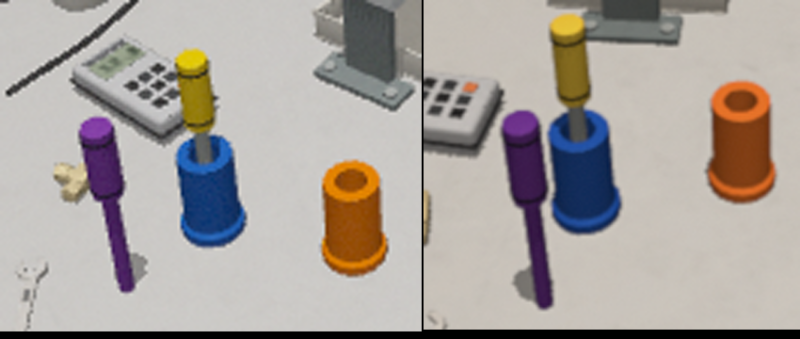

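Run:
```python
from h import *
import cv2
def tri(a,b):
    P=[np.array(C[n][0])@np.c_[np.array(C[n][1]),C[n][2]] for n in("scene","side")]
    X=cv2.triangulatePoints(P[0],P[1],np.array(a,float),np.array(b,float))[:,0];return X[:3]/X[3]
print("tri top",tri((224.1,274.3),(251.4,319.3)))
print("yel",tri((224.5,284.5),(252.1,334.4)))
print("top z.176",onz("scene",224.1,274.3,.176),onz("side",251.4,319.3,.176))
print("cup top z.08",onz("scene",228.1,305.5,.08),onz("side",256.9,363,.08))
print("foot ring: blue",onz("scene",229,319.3,.045),onz("side",257.5,384.9,.045))
# purple
print("purple bottom",onz("scene",160+127/3.012,255+290/3.012,0.0),onz("side",190+(544-423.5)/2.353,310+306/2.353,0.0))
print("purple top tri",tri((160+98/3.012,255+125/3.012),(190+(522-423.5)/2.353,310+119/2.353)))
print("orange top",onz("scene",160+352/3.012,255+172/3.012,.08),onz("side",190+(741-423.5)/2.353,310+98/2.353,.08))
print("meter near corner", onz("side",155,360,.03),onz("side",212,370,.03),onz("side",222,345,.03))
print("beam up", onz("side",301,200,.145))
```

```text
tri top [0.49296605 0.29069406 0.17643152]
yel [0.49314439 0.29293171 0.14741349]
top z.176 [0.49110133 0.29176019 0.176     ] [0.4946429  0.28876025 0.176     ]
cup top z.08 [0.49261886 0.29155837 0.08      ] [0.49511892 0.28539446 0.08      ]
foot ring: blue [0.48446677 0.29765453 0.045     ] [0.4887335  0.29961577 0.045     ]
purple bottom [0.47376987 0.37904733 0.        ] [0.47725449 0.37780404 0.        ]
purple top tri [0.47570611 0.37577071 0.16963111]
orange top [0.40565003 0.21370892 0.08      ] [0.40185518 0.21438995 0.08      ]
meter near corner [0.70090564 0.30922462 0.03      ] [0.59011725 0.28873719 0.03      ] [0.61079418 0.22551796 0.03      ]
beam up [ 0.64090223 -0.18178462  0.145     ]
```

The crop confirms it: yellow-handled rod in the blue cup at about (0.493, 0.290). The purple rod stands free about 87 mm away in +y. The jaws open along x, so they'll clear it. Brown hole is at (0.596, 0.013), with a hole spacing of 110.4 mm against 110 given. Moving above the rod.

```bash
python3 -m creep '[[[0.03,-0.013,-0.03],[0,0,0],0.085],[[0.07,-0.032,-0.04],[0,0,0],0.085],[[0.11,-0.05,-0.04],[0,0,0],0.085],[[0.15,-0.068,-0.04],[0,0,0],0.085],[[0.19,-0.086,-0.04],[0,0,0],0.085],[[0.23,-0.104,-0.04],[0,0,0],0.085],[[0.26,-0.118,-0.04],[0,0,0],0.085],[[0.28,-0.128,-0.04],[0,0,0],0.085],[[0.29,-0.132,-0.04],[0,0,0],0.085],[[0.29,-0.132,-0.04],[0,0,0],0.085],[[0.29,-0.132,-0.04],[0,0,0],0.085]]'
python3 - <<'E'
from cell import *
import cv2
from h import *
c=cams.read_camera("wrist");cv2.imwrite("pics/w1.png",c["image"][:,:,::-1])
cal=(c["camera_matrix"],c["R"],c["t"]);s=read_state();print(s['eef_pos'],s['tool_rot'])
import pickle;pickle.dump(cal,open('cal1.pkl','wb'))
for p in((.493,.29,.176),(.493,.29,.08)):print(proj(0,p,cal))
E
```

```text
t: 1.25
eef_pos: [0.4937, 0.2888, 0.2493]
tool_rot: [0.0, 0.708, 0.707, -0.0]
wrist_force: [-0.6, -0.5, 0.3]
grip_width: 0.085
[0.49382238 0.28850533 0.24931463] [ 2.81073613e-04  7.07742596e-01  7.06470316e-01 -1.76498238e-04]
[318.86047322 238.273197  ]
[319.21668224 201.54287586]
```

View pics/w1.png

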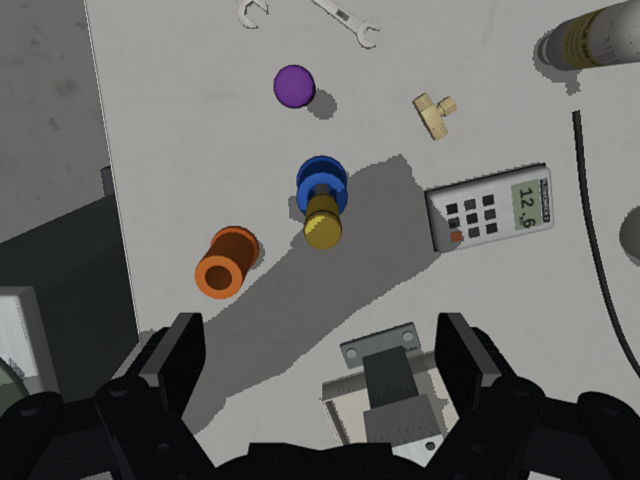

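The wrist view shows the yellow handle's end at (323,229), the cup behind it around (322,182), and purple well clear at (294,87). I'll refine the rod position from this.

Run:
```python
from h import *
import pickle,cv2
cal=pickle.load(open('cal1.pkl','rb'))
print(onz(0,323,229.5,.176,cal),onz(0,322.5,183,.08,cal))
im=cv2.imread('pics/w1.png')[130:270,240:400];cv2.imwrite('pics/w1c.png',cv2.resize(im,None,fx=4,fy=4,interpolation=cv2.INTER_CUBIC))
```

```text
[0.49556243 0.29569942 0.176     ] [0.49577156 0.30582417 0.08      ]
```

View pics/w1c.png

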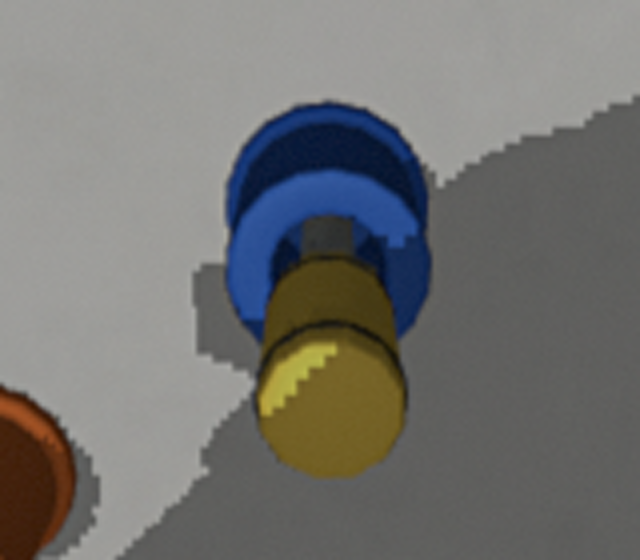

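Rod refined to about (0.495, 0.293); scene, side and wrist views agree within 4 mm. Descending.

```bash
python3 -m creep '[[[0.003,0.002,0],[0,0,0],0.085],[[0.003,0.002,0.02],[0,0,0],0.085],[[0.003,0.002,0.04],[0,0,0],0.085],[[0.003,0.002,0.06],[0,0,0],0.085],[[0.003,0.002,0.08],[0,0,0],0.085],[[0.003,0.002,0.095],[0,0,0],0.085],[[0.003,0.002,0.105],[0,0,0],0.085],[[0.003,0.002,0.11],[0,0,0],0.085],[[0.003,0.002,0.11],[0,0,0],0.085],[[0.003,0.002,0.11],[0,0,0],0.085]]'
python3 - <<'E'
from cell import *
import cv2
for n in("wrist","side"):
    c=cams.read_camera(n);cv2.imwrite(f"pics/{n}2.png",c["image"][:,:,::-1])
a=cv2.imread("pics/side2.png")[250:450,150:400];cv2.imwrite("pics/side2c.png",cv2.resize(a,None,fx=3,fy=3))
E
```

```text
t: 2.3
eef_pos: [0.4954, 0.2931, 0.14]
tool_rot: [0.0, 0.707, 0.707, 0.0]
wrist_force: [0.4, -0.4, 0.3]
grip_width: 0.0851
```

View pics/wrist2.png

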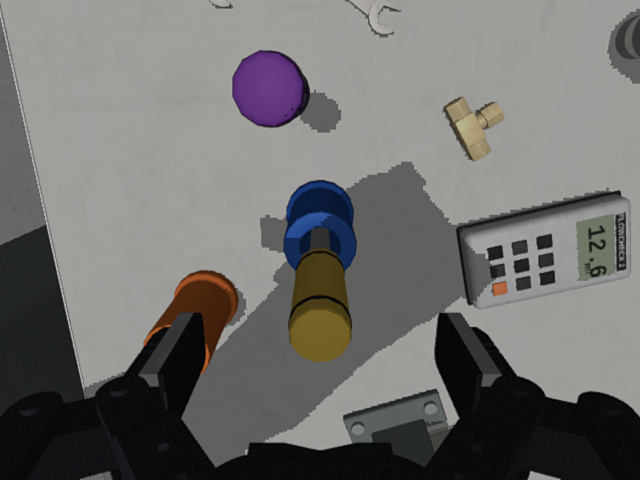

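View pics/side2c.png

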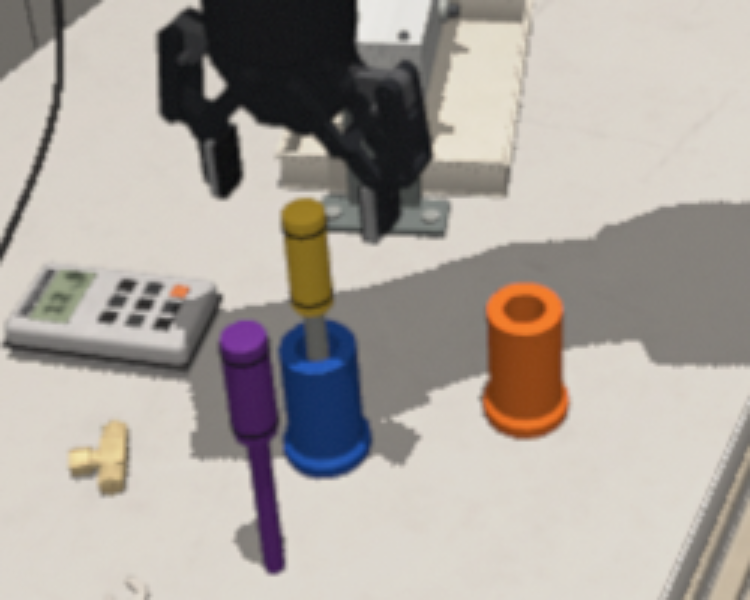

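Run:
```python
from h import *
from cell import *
c=cams.read_camera("wrist");cal=(c["camera_matrix"],c["R"],c["t"])
s=read_state();p=s['eef_pos'];print(p)
for dz in(-.014,0,.005,.03):print(dz,proj("side",p+[0,0,dz]),proj(0,p+[0,0,dz],cal),proj("scene",p+[0,0,dz]))
print(onz(0,320,330,.176,cal))
for f in(.293,.25):print(proj("side",[.495,f,.176]))
```

```text
[0.495279   0.29312787 0.13999865]
-0.014 [252.21176561 344.98691917] [319.68421017 280.49662592] [224.92532801 290.44919742]
0 [251.50168224 338.3674221 ] [319.67107585 293.61792391] [224.29217798 285.82077157]
0.005 [251.24511874 335.97570104] [319.66590738 298.78127387] [224.06359352 284.14978334]
0.03 [249.93827217 323.79309347] [319.63526735 329.3909196 ] [222.90075827 275.64927565]
[0.49541796 0.29654577 0.176     ]
[249.81361828 320.80927144]
[263.4325844  305.47432497]
```

Run:
```python
from h import *
from cell import *
import cv2
c=cams.read_camera("wrist");cal=(c["camera_matrix"],c["R"],c["t"])
p=read_state()['eef_pos']
for dz in(-.014,0,.015,.03):
  for w in(.0427,):
    for dy in(-.011,.011):
      print(dz,dy,proj(0,p+[w,dy,dz],cal),proj("side",p+[w,dy,dz]),proj("side",p+[-w,dy,dz]))
im=cv2.imread("pics/side2.png")[240:350,190:310];cv2.imwrite("pics/s2d.png",cv2.resize(im,None,fx=5,fy=5))
```

```text
-0.014 -0.011 [406.79314286 300.85251644] [233.48708195 334.04902526] [278.68397016 347.96377126]
-0.014 0.011 [409.89507067 259.11065761] [226.19493532 342.15872979] [272.04574075 356.65597843]
0 -0.011 [413.02591512 315.19319975] [232.6400812  327.51879893] [278.19711447 341.31628869]
0 0.011 [416.60099586 270.89810364] [225.26904859 335.56790689] [271.49025706 349.94837741]
0.015 -0.011 [420.7786177  333.03101696] [231.71674876 320.40006866] [277.66604912 334.06517151]
0.015 0.011 [424.99103309 285.64582423] [224.25937427 328.38065116] [270.88410812 342.62898109]
0.03 -0.011 [429.9392406  354.10824975] [230.77660131 313.15169766] [277.12495386 326.6771068 ]
0.03 0.011 [434.97514201 303.19554955] [223.23094077 321.05986028] [270.26627097 335.16844685]
```

View pics/s2d.png

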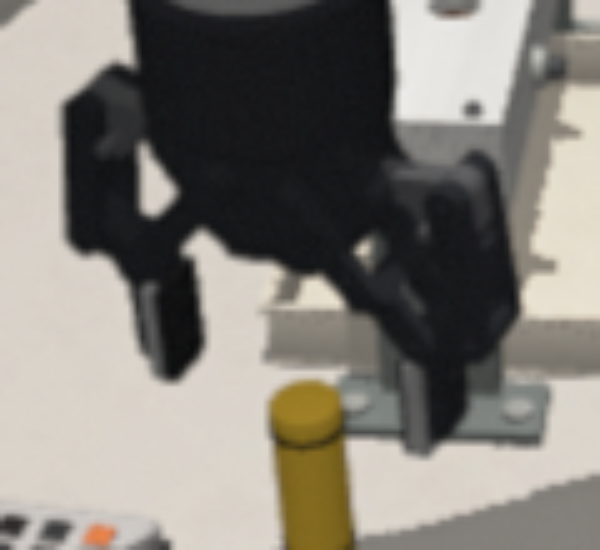

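The fingertips look about 35 mm higher in the image than the TCP figure suggests, so I'll check in the scene view before closing.

Run:
```python
from h import *
from cell import *
import cv2
c=cams.read_camera("scene");cv2.imwrite("pics/sc2.png",c["image"][:,:,::-1])
p=read_state()['eef_pos'];print(p,read_state()['t'])
im=cv2.imread("pics/sc2.png")[220:330,165:285].copy();im=cv2.resize(im,None,fx=5,fy=5,interpolation=cv2.INTER_CUBIC)
for dz,col in((-.014,(0,0,255)),(0,(0,255,0)),(.035,(255,0,255))):
  for w in(-.0427,.0427):
    for dy in(-.011,.011):
      q=(proj("scene",p+[w,dy,dz])-[165,220])*5; cv2.circle(im,tuple(int(v) for v in q),4,col,-1)
cv2.imwrite("pics/sc2c.png",im)
```

```text
[0.49515467 0.29310826 0.13981667] 2.55
```

View pics/sc2c.png

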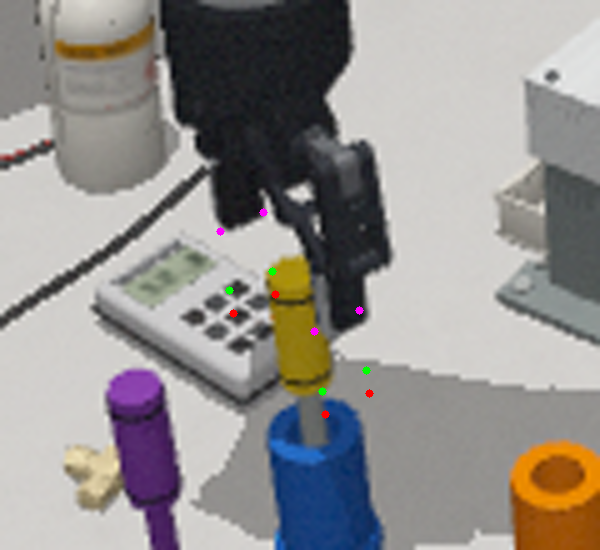

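All three views agree that the open fingertips are at z≈0.173, some 33 mm higher than the nominal TCP implies. I trust the pictures. I'll lower by 25 mm, which leaves the body well clear of the rod top, and look again.

```bash
python3 -m creep '[[[0,0,0.01],[0,0,0],0.085],[[0,0,0.02],[0,0,0],0.085],[[0,0,0.025],[0,0,0],0.085],[[0,0,0.025],[0,0,0],0.085]]'
python3 - <<'E'
from cell import *
import cv2,numpy as np
o=[]
for n,(y,x) in(("scene",(225,170)),("side",(250,190))):
    c=cams.read_camera(n)["image"][:,:,::-1];o.append(cv2.resize(c[y:y+120,x:x+120],(400,400),interpolation=cv2.INTER_CUBIC))
cv2.imwrite("pics/d3.png",np.hstack(o))
E
```

```text
t: 2.95
eef_pos: [0.4945, 0.2927, 0.1132]
tool_rot: [-0.0, 0.707, 0.707, -0.001]
wrist_force: [-0.1, 0.1, -0.6]
grip_width: 0.0848
```

View pics/d3.png

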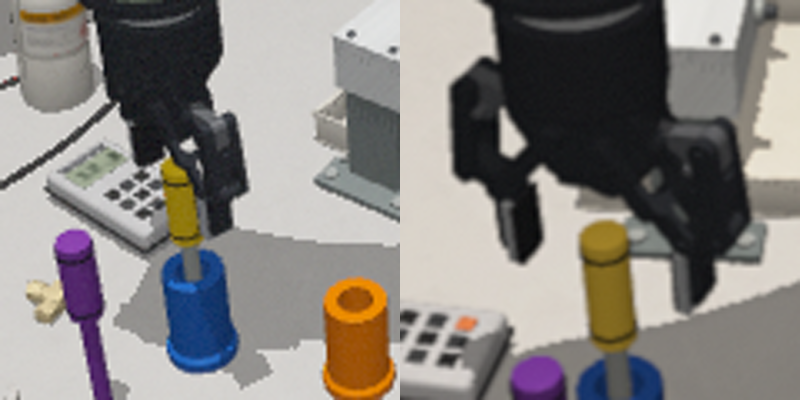

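The fingertips now straddle the upper half of the handle and the body is still above its top (side crop: rod top at y≈232, tips at 260 and 310). Closing.

```bash
python3 -m creep '[[[0,0,0],[0,0,0],0.01],[[0,0,0],[0,0,0],0.01],[[0,0,0],[0,0,0],0.01],[[0,0,0],[0,0,0],0.01],[[0,0,0],[0,0,0],0.01],[[0,0,0],[0,0,0],0.01],[[0,0,0],[0,0,0],0.01],[[0,0,0],[0,0,0],0.01],[[0,0,0],[0,0,0],0.01],[[0,0,0],[0,0,0],0.01]]'
python3 - <<'E'
from cell import *
import cv2,numpy as np
o=[]
for n,(y,x) in(("scene",(225,170)),("side",(250,190))):
    c=cams.read_camera(n)["image"][:,:,::-1];o.append(cv2.resize(c[y:y+120,x:x+120],(400,400),interpolation=cv2.INTER_CUBIC))
cv2.imwrite("pics/d4.png",np.hstack(o))
s=read_state();print(s['grip_width'],s['wrist_force'],s['eef_pos'])
E
```

```text
t: 4.05
eef_pos: [0.4952, 0.2931, 0.1147]
tool_rot: [0.0, 0.707, 0.707, 0.0]
wrist_force: [-0.3, -0.2, 5.5]
grip_width: 0.0229
0.022624248617510077 [-0.82407872 -0.30473721  6.03290357] [0.49521287 0.29310307 0.11467602]
```

View pics/d4.png

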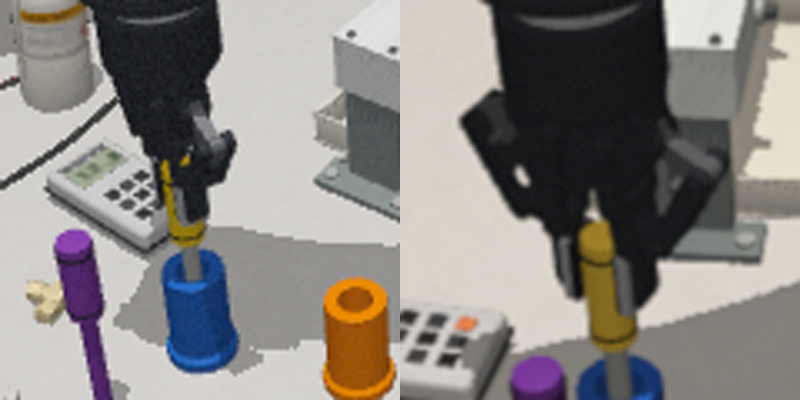

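Gripped at 22.6 mm wide, with the pads on the handle. Lifting straight up.

```bash
python3 -m creep '[[[0,0,-0.01],[0,0,0],0.01],[[0,0,-0.025],[0,0,0],0.01],[[0,0,-0.04],[0,0,0],0.01],[[0,0,-0.055],[0,0,0],0.01],[[0,0,-0.07],[0,0,0],0.01],[[0,0,-0.09],[0,0,0],0.01],[[0,0,-0.11],[0,0,0],0.01],[[0,0,-0.13],[0,0,0],0.01],[[0,0,-0.15],[0,0,0],0.01],[[0,0,-0.165],[0,0,0],0.01],[[0,0,-0.175],[0,0,0],0.01],[[0,0,-0.175],[0,0,0],0.01],[[0,0,-0.175],[0,0,0],0.01]]'
python3 - <<'E'
from cell import *
import cv2,numpy as np
o=[]
for n,(y,x) in(("scene",(170,140)),("side",(190,170))):
    c=cams.read_camera(n)["image"][:,:,::-1];cv2.imwrite(f"pics/{n}5.png",c);o.append(cv2.resize(c[y:y+160,x:x+160],(400,400),interpolation=cv2.INTER_CUBIC))
cv2.imwrite("pics/d5.png",np.hstack(o))
s=read_state();print(s['grip_width'],s['wrist_force'],s['eef_pos'])
E
```

```text
t: 5.45
eef_pos: [0.4948, 0.2928, 0.2889]
tool_rot: [-0.0, 0.707, 0.707, -0.0]
wrist_force: [0.0, -0.6, -1.1]
grip_width: 0.0227
0.02280540826184767 [-0.25386321  0.66330143 -1.41910115] [0.49467036 0.29276431 0.28854412]
```

View pics/d5.png

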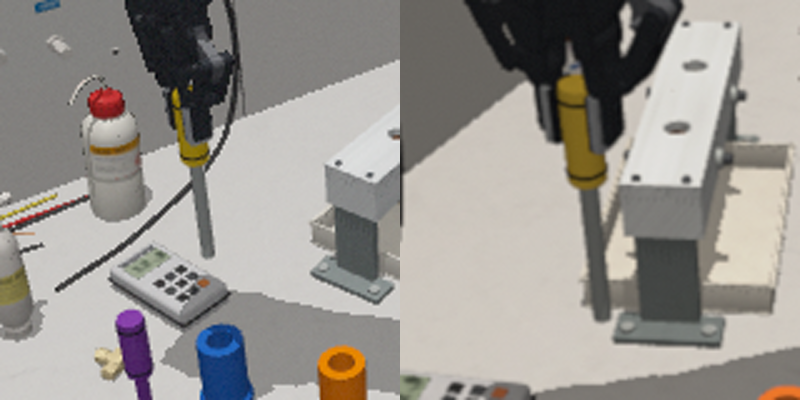

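Run:
```python
from h import *
import cv2
def tri(a,b):
    P=[np.array(C[n][0])@np.c_[np.array(C[n][1]),C[n][2]] for n in("scene","side")]
    X=cv2.triangulatePoints(P[0],P[1],np.array(a,float),np.array(b,float))[:,0];return X[:3]/X[3]
print("tip",tri((223.6,271.8),(251.2,317)), proj("scene",(.4947,.2928,.182)),proj("side",(.4947,.2928,.182)))
print("handle bottom",tri((140+194/2.5,170+163/2.5),(170+187/2.5,190+184/2.5)))
print("side holes",onz("side",281.2,240.8,.145),onz("side",288,216.4,.145))
print("wrist holes",onz("wrist",271,225,.145),onz("wrist",331,374,.145))
w=cv2.imread('pics/wrist0.png')[190:260,220:380]
cv2.imwrite('pics/w0c.png',cv2.resize(w,None,fx=5,fy=5,interpolation=cv2.INTER_CUBIC))
s=cv2.imread('pics/side5.png')[190:280,240:320]
cv2.imwrite('pics/s5c.png',cv2.resize(s,None,fx=6,fy=6,interpolation=cv2.INTER_CUBIC))
```

```text
tip [0.49266354 0.29136259 0.18264664] [222.59218954 271.55647133] [249.72351203 317.78030823]
handle bottom [0.49218773 0.29390151 0.28329207]
side holes [0.59339167 0.00769751 0.145     ] [ 0.63072515 -0.09479669  0.145     ]
wrist holes [0.59580887 0.0127154  0.145     ] [ 0.63196957 -0.09162421  0.145     ]
```

View pics/w0c.png

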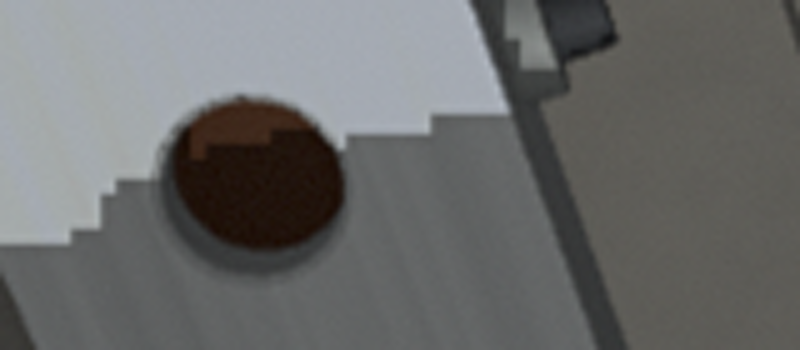

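View pics/s5c.png

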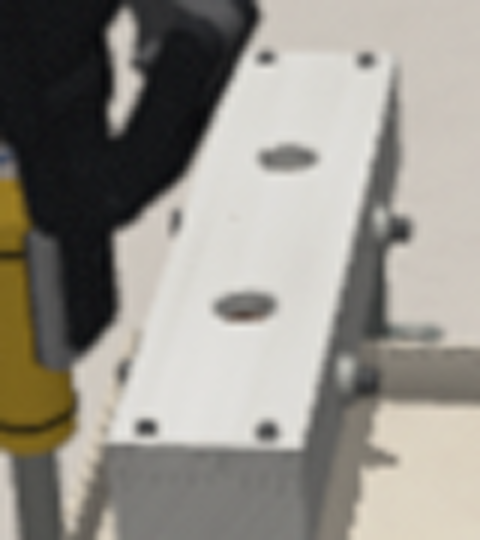

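The rod hangs straight. Its tip triangulates to (0.493, 0.291, 0.183), within 2 mm of what the TCP reading predicts. Wrist and side views, bias-corrected, put the brown hole at about (0.595, 0.0105). Carrying the rod over it.

```bash
python3 -m creep '[[[-0.015,0.005,0],[0,0,0],0.01],[[-0.04,0.014,0],[0,0,0],0.01],[[-0.07,0.025,0],[0,0,0],0.01],[[-0.1,0.035,0],[0,0,0],0.01],[[-0.13,0.046,0],[0,0,0],0.01],[[-0.16,0.057,0],[0,0,0],0.01],[[-0.19,0.067,0],[0,0,0],0.01],[[-0.22,0.078,0],[0,0,0],0.01],[[-0.245,0.087,0],[0,0,0],0.01],[[-0.265,0.094,0],[0,0,0],0.01],[[-0.278,0.099,0],[0,0,0],0.01],[[-0.2825,0.1,0],[0,0,0],0.01],[[-0.2825,0.1,0.005],[0,0,0],0.01],[[-0.2825,0.1,0.01],[0,0,0],0.01],[[-0.2825,0.1,0.015],[0,0,0],0.01],[[-0.2825,0.1,0.02],[0,0,0],0.01],[[-0.2825,0.1,0.02],[0,0,0],0.01],[[-0.2825,0.1,0.02],[0,0,0],0.01]]'
python3 - <<'E'
from cell import *
import cv2,numpy as np
o=[]
for n,(y,x) in(("scene",(140,255)),("side",(170,230))):
    c=cams.read_camera(n)["image"][:,:,::-1];cv2.imwrite(f"pics/{n}6.png",c);o.append(cv2.resize(c[y:y+100,x:x+100],(400,400),interpolation=cv2.INTER_CUBIC))
cv2.imwrite("pics/d6.png",np.hstack(o))
c=cams.read_camera("wrist")["image"][:,:,::-1];cv2.imwrite("pics/w6.png",c)
s=read_state();print(s['grip_width'],s['wrist_force'],s['eef_pos'])
E
```

```text
t: 7.35
eef_pos: [0.595, 0.0107, 0.2694]
tool_rot: [-0.0, 0.707, 0.707, -0.0]
wrist_force: [0.4, -1.2, -1.5]
grip_width: 0.0226
0.022598960450253353 [ 0.25585579 -0.49186173 -1.01380109] [0.59511044 0.01050812 0.2696182 ]
```

View pics/d6.png

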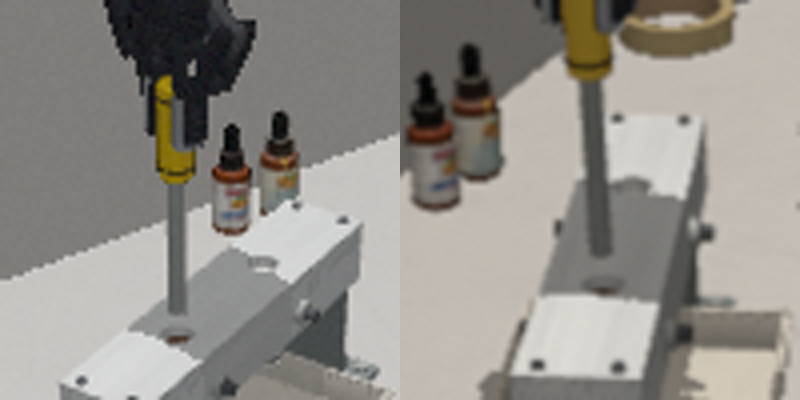

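View pics/w6.png

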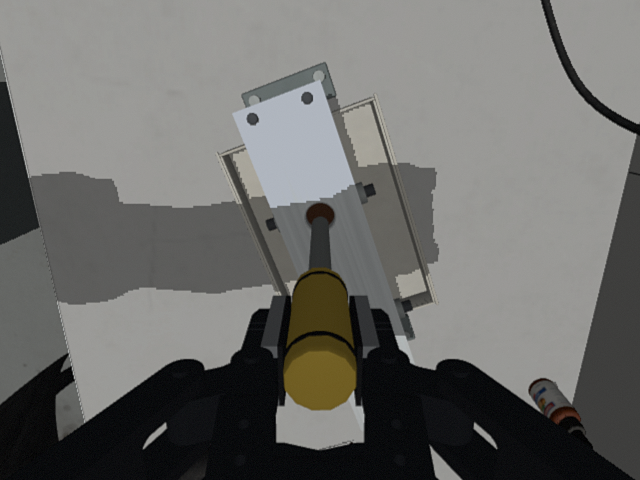

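Run:
```python
from h import *
import cv2
def tri(a,b):
    P=[np.array(C[n][0])@np.c_[np.array(C[n][1]),C[n][2]] for n in("scene","side")]
    X=cv2.triangulatePoints(P[0],P[1],np.array(a,float),np.array(b,float))[:,0];return X[:3]/X[3]
print("tip",tri((299.2,217.6),(279.75,233.3)))
print("hole",tri((299.8,223.9),(280.5,241.3)))
a=cv2.imread('pics/scene6.png')[195:240,275:325];b=cv2.imread('pics/side6.png')[215:260,255:305]
w=cv2.imread('pics/w6.png')[190:250,290:350]
cv2.imwrite('pics/d6c.png',np.hstack([cv2.resize(i,(260,260),interpolation=cv2.INTER_CUBIC) for i in(a,b,w)]))
```

```text
tip [0.59491066 0.00862898 0.16211323]
hole [0.59550792 0.00635699 0.14115074]
```

View pics/d6c.png

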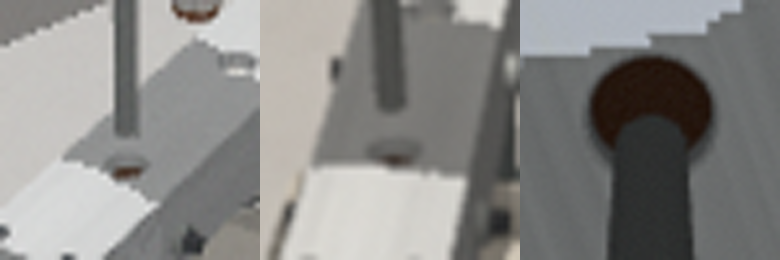

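The tip is centred over the brown hole in all three views, within about 2 mm. Entering with 5 mm/row.

```bash
python3 -m creep '[[[0,0,0.005],[0,0,0],0.01],[[0,0,0.01],[0,0,0],0.01],[[0,0,0.015],[0,0,0],0.01],[[0,0,0.02],[0,0,0],0.01],[[0,0,0.025],[0,0,0],0.01],[[0,0,0.028],[0,0,0],0.01],[[0,0,0.028],[0,0,0],0.01]]'
python3 - <<'E'
from cell import *
import cv2,numpy as np
o=[]
for n,(y,x) in(("scene",(140,255)),("side",(170,230))):
    c=cams.read_camera(n)["image"][:,:,::-1];o.append(cv2.resize(c[y:y+100,x:x+100],(400,400),interpolation=cv2.INTER_CUBIC))
cv2.imwrite("pics/d7.png",np.hstack(o))
E
```

```text
t: 8.2
eef_pos: [0.5948, 0.0105, 0.2409]
tool_rot: [-0.0, 0.707, 0.707, -0.0]
wrist_force: [1.0, -0.7, -0.8]
grip_width: 0.0228
```

View pics/d7.png

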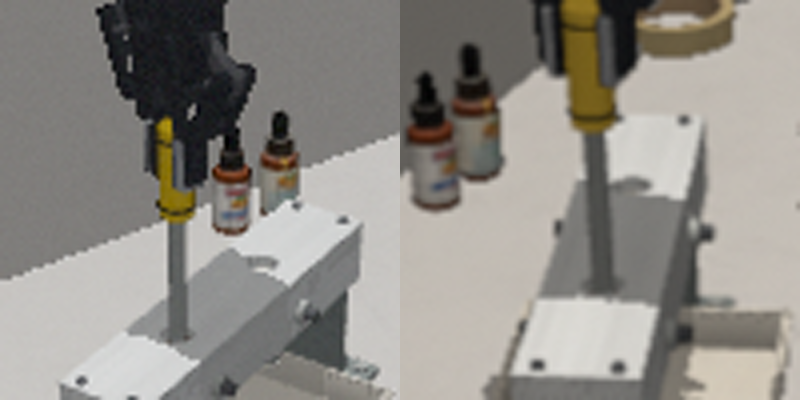

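The tip is inside the hole with no contact force. Pushing now; the tip goes from about 0.134 to 0.095.

```bash
python3 -m creep '[[[0,0,0.003],[0,0,0],0.01],[[0,0,0.006],[0,0,0],0.01],[[0,0,0.009],[0,0,0],0.01],[[0,0,0.012],[0,0,0],0.01],[[0,0,0.015],[0,0,0],0.01],[[0,0,0.018],[0,0,0],0.01]]'
python3 -m creep '[[[0,0,0.003],[0,0,0],0.01],[[0,0,0.006],[0,0,0],0.01],[[0,0,0.009],[0,0,0],0.01],[[0,0,0.012],[0,0,0],0.01],[[0,0,0.015],[0,0,0],0.01],[[0,0,0.018],[0,0,0],0.01],[[0,0,0.021],[0,0,0],0.01],[[0,0,0.021],[0,0,0],0.01],[[0,0,0.021],[0,0,0],0.01]]'
python3 - <<'E'
from cell import *
import cv2,numpy as np
o=[]
for n,(y,x) in(("scene",(150,235)),("side",(170,220))):
    c=cams.read_camera(n)["image"][:,:,::-1];o.append(cv2.resize(c[y:y+150,x:x+130],(400,461),interpolation=cv2.INTER_CUBIC))
cv2.imwrite("pics/d8.png",np.hstack(o))
E
```

```text
t: 8.9
eef_pos: [0.596, 0.0105, 0.2247]
tool_rot: [0.001, 0.707, 0.707, 0.001]
wrist_force: [-1.0, 1.3, 14.3]
grip_width: 0.0228
t: 9.8
eef_pos: [0.5949, 0.0105, 0.2023]
tool_rot: [-0.0, 0.707, 0.707, -0.0]
wrist_force: [0.1, -0.1, 0.0]
grip_width: 0.0225
```

View pics/d8.png

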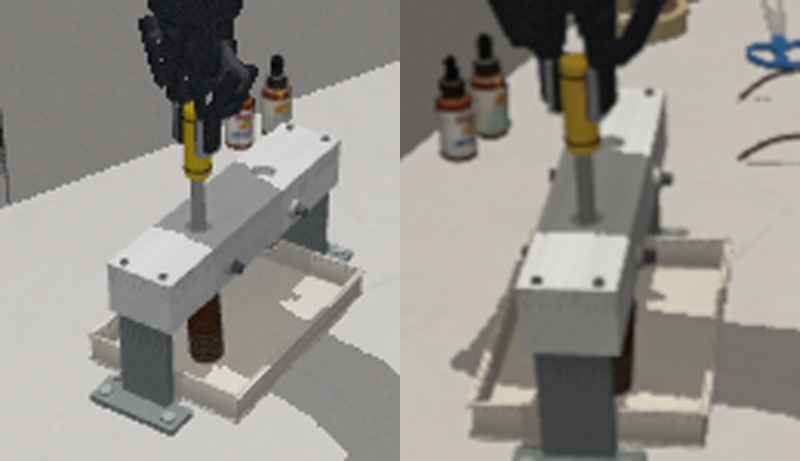

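The push peaked at about 14 N and then dropped to 0, and the brown cartridge now shows low under the beam at scene crop (205,330). Retracting.

```bash
python3 -m creep '[[[0,0,-0.01],[0,0,0],0.01],[[0,0,-0.02],[0,0,0],0.01],[[0,0,-0.03],[0,0,0],0.01],[[0,0,-0.04],[0,0,0],0.01],[[0,0,-0.05],[0,0,0],0.01],[[0,0,-0.06],[0,0,0],0.01],[[0,0,-0.07],[0,0,0],0.01],[[0,0,-0.08],[0,0,0],0.01],[[0,0,-0.087],[0,0,0],0.01],[[0,0,-0.087],[0,0,0],0.01],[[0,0,-0.087],[0,0,0],0.01]]'
python3 - <<'E'
from cell import *
import cv2,numpy as np
o=[]
for n,(y,x) in(("scene",(150,235)),("side",(170,220))):
    c=cams.read_camera(n)["image"][:,:,::-1];o.append(cv2.resize(c[y:y+150,x:x+130],(400,461),interpolation=cv2.INTER_CUBIC))
cv2.imwrite("pics/d9.png",np.hstack(o))
c=cams.read_camera("wrist")["image"][:,:,::-1];cv2.imwrite("pics/w9.png",cv2.resize(c[180:280,270:420],None,fx=4,fy=4))
E
```

```text
t: 11.0
eef_pos: [0.5949, 0.0105, 0.2892]
tool_rot: [-0.0, 0.707, 0.707, -0.0]
wrist_force: [-0.5, 0.3, -1.4]
grip_width: 0.0226
```

View pics/d9.png

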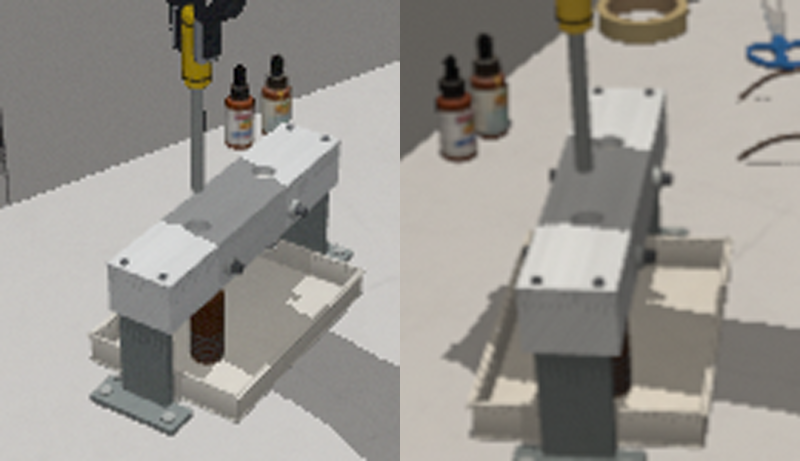

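View pics/w9.png

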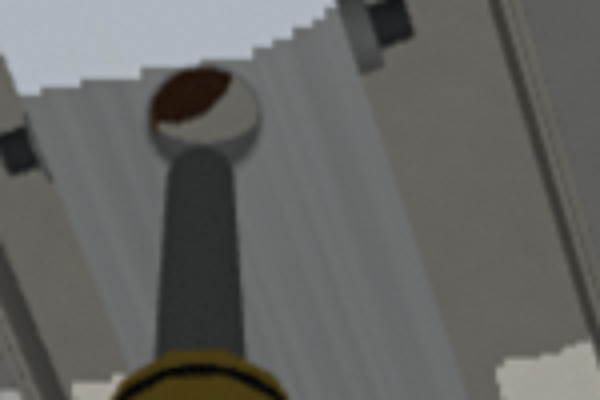

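The brown cartridge has dropped and stands in the tray: its top shows through the hole with tray floor beside it. Returning the rod above the blue cup.

```bash
python3 -m creep '[[[0.015,-0.005,0],[0,0,0],0.01],[[0.04,-0.014,0],[0,0,0],0.01],[[0.07,-0.025,0],[0,0,0],0.01],[[0.1,-0.035,0],[0,0,0],0.01],[[0.13,-0.046,0],[0,0,0],0.01],[[0.16,-0.057,0],[0,0,0],0.01],[[0.19,-0.067,0],[0,0,0],0.01],[[0.22,-0.078,0],[0,0,0],0.01],[[0.245,-0.087,0],[0,0,0],0.01],[[0.265,-0.094,0],[0,0,0],0.01],[[0.278,-0.099,0],[0,0,0],0.01],[[0.2825,-0.1,0],[0,0,0],0.01],[[0.2825,-0.1,0.02],[0,0,0],0.01],[[0.2825,-0.1,0.04],[0,0,0],0.01],[[0.2825,-0.1,0.06],[0,0,0],0.01],[[0.2825,-0.1,0.08],[0,0,0],0.01],[[0.2825,-0.1,0.085],[0,0,0],0.01],[[0.2825,-0.1,0.085],[0,0,0],0.01],[[0.2825,-0.1,0.085],[0,0,0],0.01]]'
python3 - <<'E'
from cell import *
import cv2,numpy as np
o=[]
for n,(y,x) in(("scene",(230,165)),("side",(260,190))):
    c=cams.read_camera(n)["image"][:,:,::-1];cv2.imwrite(f"pics/{n}10.png",c);o.append(cv2.resize(c[y:y+130,x:x+130],(400,400),interpolation=cv2.INTER_CUBIC))
cv2.imwrite("pics/d10.png",np.hstack(o))
c=cams.read_camera("wrist")["image"][:,:,::-1];cv2.imwrite("pics/w10.png",c)
E
```

```text
t: 13.05
eef_pos: [0.4955, 0.2929, 0.2053]
tool_rot: [0.0, 0.707, 0.707, 0.0]
wrist_force: [0.7, 0.2, -1.1]
grip_width: 0.0227
```

View pics/d10.png

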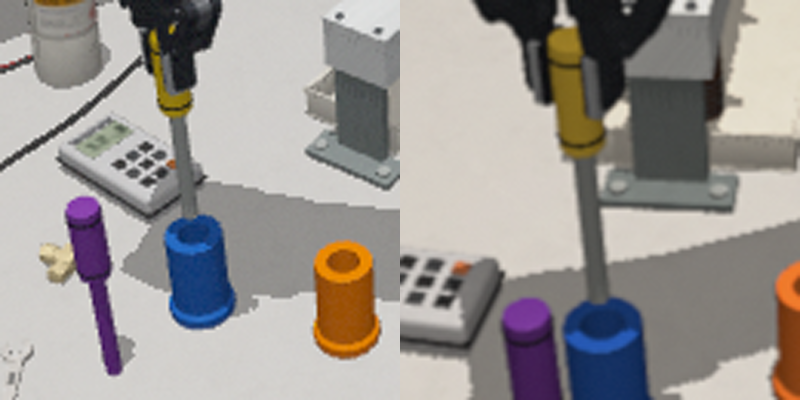

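View pics/w10.png

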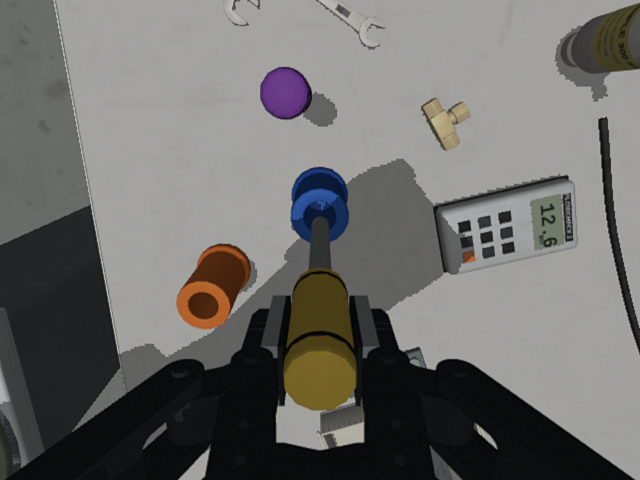

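The tip is about 18 mm above the cup and lines up with the bore within 2 mm, against 6 mm clearance. Lowering.

```bash
python3 -m creep '[[[-0.001,-0.001,0.008],[0,0,0],0.01],[[-0.001,-0.001,0.016],[0,0,0],0.01],[[-0.001,-0.001,0.024],[0,0,0],0.01],[[-0.001,-0.001,0.032],[0,0,0],0.01],[[-0.001,-0.001,0.04],[0,0,0],0.01],[[-0.001,-0.001,0.048],[0,0,0],0.01],[[-0.001,-0.001,0.056],[0,0,0],0.01],[[-0.001,-0.001,0.064],[0,0,0],0.01],[[-0.001,-0.001,0.072],[0,0,0],0.01],[[-0.001,-0.001,0.078],[0,0,0],0.01],[[-0.001,-0.001,0.083],[0,0,0],0.01],[[-0.001,-0.001,0.086],[0,0,0],0.01],[[-0.001,-0.001,0.086],[0,0,0],0.01],[[-0.001,-0.001,0.086],[0,0,0],0.01]]'
python3 -m creep '[[[0,0,0.001],[0,0,0],0.01],[[0,0,0.002],[0,0,0],0.01],[[0,0,0.003],[0,0,0],0.01],[[0,0,0.003],[0,0,0],0.01]]'
```

```text
t: 14.6
eef_pos: [0.4941, 0.2921, 0.1186]
tool_rot: [0.0, 0.707, 0.707, 0.0]
wrist_force: [-0.4, -0.8, -1.2]
grip_width: 0.0224
t: 15.0
eef_pos: [0.494, 0.2919, 0.1153]
tool_rot: [-0.0, 0.707, 0.707, -0.0]
wrist_force: [-0.3, 0.1, -1.0]
grip_width: 0.0225
```

```bash
python3 -m creep '[[[0,0,0.001],[0,0,0],0.01],[[0,0,0.0015],[0,0,0],0.01],[[0,0,0.0015],[0,0,0],0.01]]'
```

```text
t: 15.3
eef_pos: [0.4943, 0.2923, 0.1146]
tool_rot: [0.0, 0.707, 0.707, 0.001]
wrist_force: [-1.3, -0.6, 10.2]
grip_width: 0.0223
```

There's about 10 N of contact at the same height as at pick-up, so the rod is on the cup's floor. Opening.

```bash
python3 -m creep '[[[0,0,0],[0,0,0],0.03],[[0,0,0],[0,0,0],0.04],[[0,0,0],[0,0,0],0.06],[[0,0,0],[0,0,0],0.08],[[0,0,0],[0,0,0],0.085],[[0,0,0],[0,0,0],0.085],[[0,0,0],[0,0,0],0.085],[[0,0,0],[0,0,0],0.085],[[0,0,0],[0,0,0],0.085],[[0,0,0],[0,0,0],0.085]]'
python3 - <<'E'
from cell import *
import cv2,numpy as np
o=[]
for n,(y,x) in(("scene",(230,165)),("side",(260,190))):
    c=cams.read_camera(n)["image"][:,:,::-1];o.append(cv2.resize(c[y:y+130,x:x+130],(400,400),interpolation=cv2.INTER_CUBIC))
cv2.imwrite("pics/d11.png",np.hstack(o))
E
```

```text
t: 16.3
eef_pos: [0.494, 0.292, 0.1139]
tool_rot: [0.0, 0.707, 0.707, 0.0]
wrist_force: [-0.2, -0.3, 0.5]
grip_width: 0.0847
```

View pics/d11.png

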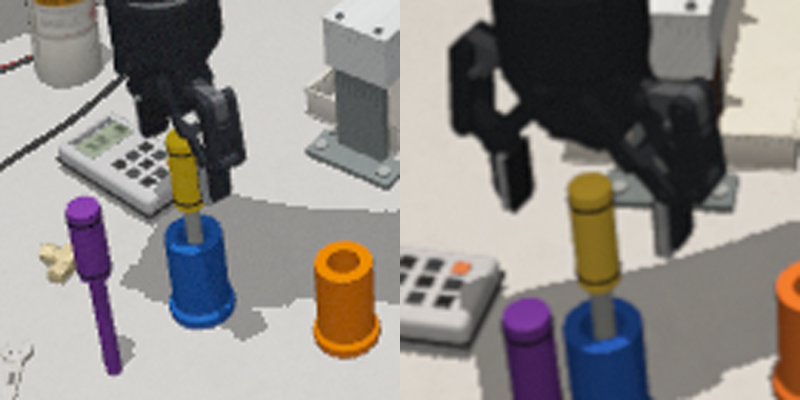

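The fingers are open and the rod stands in the cup. Raising straight up and clear.

```bash
python3 -m creep '[[[0,0,-0.01],[0,0,0],0.085],[[0,0,-0.025],[0,0,0],0.085],[[0,0,-0.045],[0,0,0],0.085],[[0,0,-0.065],[0,0,0],0.085],[[0,0,-0.085],[0,0,0],0.085],[[0,0,-0.105],[0,0,0],0.085],[[0,0,-0.125],[0,0,0],0.085],[[0,0,-0.145],[0,0,0],0.085],[[0,0,-0.15],[0,0,0],0.085],[[-0.03,0.01,-0.15],[0,0,0],0.085],[[-0.07,0.03,-0.15],[0,0,0],0.085],[[-0.1,0.04,-0.15],[0,0,0],0.085],[[-0.1,0.04,-0.15],[0,0,0],0.085],[[-0.1,0.04,-0.15],[0,0,0],0.085],[[-0.1,0.04,-0.15],[0,0,0],0.085]]'
python3 - <<'E'
from cell import *
import cv2,numpy as np
from h import *
o=[]
for n,(y,x) in(("scene",(180,165)),("side",(180,160))):
    c=cams.read_camera(n)["image"][:,:,::-1];cv2.imwrite(f"pics/{n}12.png",c);o.append(cv2.resize(c[y:y+200,x:x+200],(400,400),interpolation=cv2.INTER_CUBIC))
    im=cv2.cvtColor(np.ascontiguousarray(c),cv2.COLOR_BGR2HSV)
    k,l,st,ce=cv2.connectedComponentsWithStats(cv2.inRange(im,(22,150,80),(32,255,255)))
    for i in range(1,k):
        if st[i,4]>120 and st[i,1]>230: print(n,st[i],ce[i])
cv2.imwrite("pics/d12.png",np.hstack(o))
c=cams.read_camera("wrist")["image"][:,:,::-1];cv2.imwrite("pics/w12.png",c)
print("cartridge base",onz("scene",302.3,265,.003))
E
```

```text
t: 17.9
eef_pos: [0.5335, 0.193, 0.2638]
tool_rot: [-0.0, 0.707, 0.708, -0.0]
wrist_force: [0.5, 0.5, 0.5]
grip_width: 0.0847
scene [219 271  13  28 249] [224.84738956 284.59437751]
side [245 316  16  39 473] [252.70613108 334.38689218]
cartridge base [0.58444741 0.00646641 0.003     ]
```

View pics/d12.png

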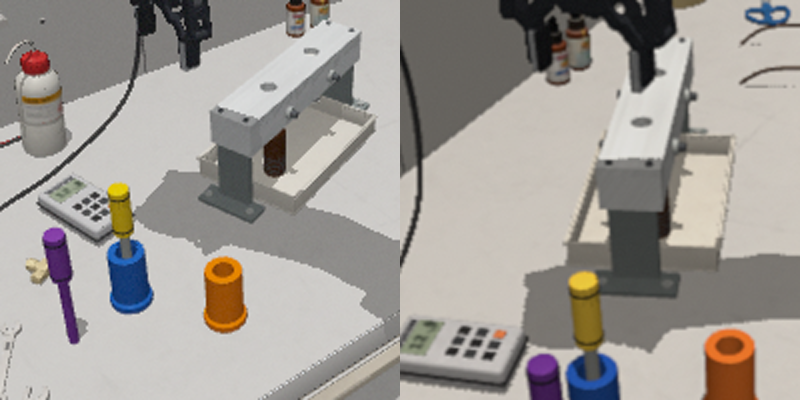

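View pics/w12.png

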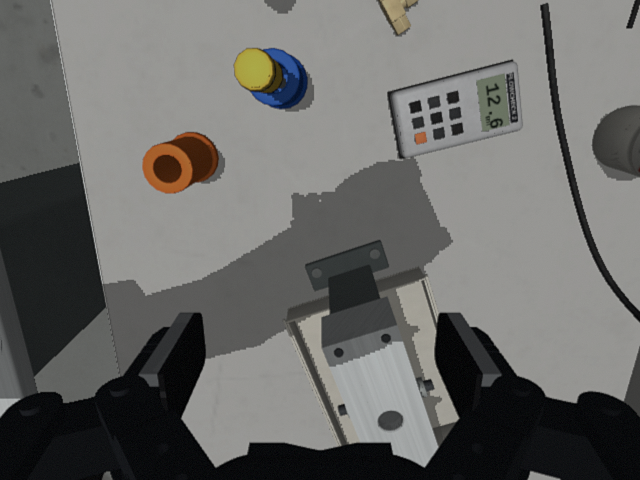

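The rod's yellow blob is within 0.6 px of its starting position in both views. The cartridge stands in the tray, and the bystanders visible here are unmoved. Handing in.

Run:
```python
from cell import *
print(job.hand_in(), read_state()['t'])
```

```text
the job is handed in; nothing more can be done
the job is handed in; nothing more can be done
```

I took the yellow-handled rod from the blue holder and pushed the brown cartridge down through its access hole. It dropped into the tray, and I then stood the rod back on the floor of its holder. The job was handed in after about 18 s, against the 51 s limit.

- **Push:** the highest force I read while pushing was about 14 N, and it fell to 0 when the cartridge came free.
- **Cartridge:** my last views show it standing in the tray under the beam, its base at about (0.584, 0.006).
- **Rod:** it met the holder's floor at the same height as at pick-up, with 10 N of contact. In the scene and side views its handle is within 0.6 px of where it started.
- **Left alone:** I only pushed through the brown cartridge's hole, so the white one should still be in its pocket, but I did not re-inspect it closely. The meter, the brass tee, the purple rod and the orange holder look unmoved. I did not recheck the mouse; the arm never went near it.

**Disagreement:** all three cameras showed the open fingertips about 33 mm higher than the stated tool point and fingertip length imply. I set the grasp height from the pictures. The camera positions also differed from each other by a few millimetres, which was within the clearances.

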